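# Put the canister back in its tray and close up the row

## Robot

A 6-joint arm with a two-finger parallel gripper is mounted at the origin on a cart in front of the work surface, level with it; the furniture and walls round the work are solid. World frame = base frame: x ahead of the robot, y to its left, z up, the work surface at z = 0. Lengths are in m, angles in degrees, forces in N, time in s.
With the tool pointing down it reaches from about 0.4 to 0.825 m from the base axis. Payload 7 kg.
Tool frame: the origin (TCP) lies on the centre line of the jaws, within the pads' length; the fingertips stand 22 mm ahead of it and the grasp point (between the pads) lies 3 mm ahead of it (ctrl.finger_overhang is the distance from the TCP to the fingertips, in m); z points along the fingers, y is the line along which they close (so a half turn about z gives the same grasp; the last joint's range is limited). The gripper opens to 88 mm and grips with 3 to 60 N. Pads are 19 mm wide; open, the fingers measure 130 mm over their backs; the gripper's body (78 mm by 193 mm) begins 47 mm behind the grasp point.
Start: joints at [90.418, 20.546, 0.682, 0, -70.136, -16.507], TCP at [0.187, 0.649, 0.249] pointing down, gripper open.
Joint ranges: [-176.03, 176.03], [-82.01, 121.73], [-58.28, 71.71], [-173.87, 95.51], [-174.79, -0.11], [-173.66, 173.66]. Speed limits (degrees/s): [136.94, 136.94, 172.46, 180, 180, 180].

## Interface

Orientations are given as [roll, pitch, yaw] about the fixed x, y, z axes, in that order (R = Rz(yaw) Ry(pitch) Rx(roll)).
In Python, from plant import ctrl gives the robot as it stands. The module is installed in compiled form; this text tells all that it offers.
- The arm moves only by the shell command python3 -m creep 'ROWS'. ROWS is JSON, a list of rows, each an object with "grip": the closure, from 0 (fully open) to 1 (shut); "delta_pos": the shift along the tool's x, y, z scaled (see below), a list of three; "rotation": the turn, a rotation vector about the tool's x, y, z scaled (see below), a list of three. A call has 1 to 5 rows; each row is the pose to reach, as a shift and turn from the pose commanded when the call began, along the tool's axes at that moment; what a row does not reach only later rows make up. The controller multiplies each number of a shift by 10 cm and each number of a turn by pi/2 rad. A row lasts 1/10 s, in which the tool goes at most 50 mm and 8.59 degrees, less where a joint would pass 70% of its speed; a pose out of reach is approached as far as the arm can. A call with a number of a shift or a turn outside -1 to 1 is refused whole. A call with a gripper value outside its range is refused whole. The fingers move at their own pace and stop on an object; the grip force is fixed at half the most. Time passes only in rows, so rows that repeat a pose let the fingers close. It gives the time, the measured TCP pose, the force, the opening and the grip force at its end, in the units of the state.
- ctrl.get_obs(): the state, without advancing time (a new reading comes with each control period).
- ctrl.snapshot(name): name is "scene" or "top" or "wrist"; returns a dict with "color" (400x640x3 uint8, red, green, blue), "intrinsics" (3x3 intrinsics, pixels), "distortion" ([k1, k2, p1, p2, k3] as OpenCV has them; the pictures are not rectified), "R" (3x3) and "t" (3): a world point X has camera coordinates R X + t. Camera axes: x right, y down, z forward; pixel columns grow to the right and rows downward; lengths in m; the calibration is good to about 2 mm. A picture is of the moment at which its call begins. There is no depth.
- ctrl.close_job(): hands the job in; it is judged then, once.
The state is a dict: "clock": time; "joint_pos": joint angles; "qvel": joint speeds; "tau": joint torques, N m; "tool_pos": TCP position; "orientation": TCP orientation; "force": force on the tool from outside, world axes, zero at the start; "moment": the same for the moment, N m; "opening": finger opening in m; "gripper_force": force on a finger pad.
Only numpy, scipy, OpenCV 4.12 (cv2) and the standard library are available. Lean on these libraries where they do the work, as an engineer would, in place of code of your own. Each camera call takes 0.05 s, during which the arm holds its last target. There are 200 camera calls.

## Task

Put the ceramic canister that stands out on the worktop back into the open space of the wooden tray: set it down upright, don't drop it, with its wider side along the tray like its two neighbours. Then close up the row so that no gaps are left: all three canisters pushed flush against each other and against the tray's fixed end board, and the sliding end stop brought up tight against the last canister so that it keeps the row together. Leave the jar, the glass and the pepper mill where they are.

Things in the scene. Friction and masses are not known exactly. Their poses are not given: they have to be found in the camera images.
- tray: pale-wood tray fixed to the worktop, 84 mm wide (x), 352 mm long (y); origin under its centre, y along it towards the sliding stop, z up. Floor 8 mm thick; along both sides a lip 10 mm thick rises 14 mm above the floor; the channel between the lips is 64 mm wide. A fixed end board, 12 mm thick and 60 mm above the floor, closes the -y end; the +y end carries the stop.
- end_face (a point): point on the inner face of the fixed end board, in the middle of the channel at floor level (tray y = -164 mm); axes as the tray's. Three canisters flush against the board reach 204 mm along +y from here.
- canister_a: white ceramic canister with a fixed flat brown wooden lid, 56 mm (its x) by 68 mm (its y) by 85 mm high, 0.35 kg, loose; origin at the centre of its underside, z up. It stands in the tray next to the end board, its y along the tray, with a small gap to the board.
- canister_b: an identical loose canister, second in the tray, with a gap to canister_a.
- canister_c: the identical loose canister that stands out on the worktop in front of the tray, at some yaw; it weighs 0.25 to 0.49 kg. The same either way round (half a turn).
- stop (a joint): sliding end stop in the channel, m: 0 = fully open at the +y end, grows towards the end board, limit 0.110; 0.080 when it touches three flush canisters. About 3 N of friction; stays where left. Dark steel plate across the channel, 60 mm wide, 4 mm thick, 66 mm high, with a flat foot 42 mm long behind it (+y).
- stop_face (a point): centre of the stop plate's face that meets the last canister (looking to tray -y), 33 mm above the tray floor; moves with the stop.
- stop_knob (a point): grip point of the stop: centre of an upright round dark-wood knob, 24 mm in diameter, 25 mm behind the stop's face (+y), about 76 mm above the worktop; the wood reaches 16 mm below and above this point, on a 12 mm steel post. The knob does not turn.
- jar: glass jar with yellow lid, 64 mm in diameter, 100 mm high, loose, standing on the worktop in front of the tray, left or right of canister_c; origin at the centre of its underside. Not to be moved.
- glass: empty clear tumbler, 81 mm in diameter, 92 mm high, loose, behind the tray; origin at the centre of its underside. Not to be moved.
- mill: wooden pepper mill, 58 mm in diameter, 150 mm high, loose, behind the tray to the right; origin at the centre of its underside. Not to be moved.

How it is judged:
By the outcome, as a careful person would: the job done as asked, in the order asked, and still so for the second after the job is handed in, with the robot touching nothing.
It also fails if it takes over 45 s, if anything falls off the work surface, if the arm or the gripper's body presses on something with over 40 N, if the wrist force passes 120 N, or if a joint passes its speed limit or range.

## Working session

There is one attempt and no reset: what is moved stays moved. The work goes in short steps, Python scripts to look and compute and a shell command to move; the robot and the scene stay as the last step left them, time stands still between calls to the robot, and variables do not carry over. Pictures are saved under pics/ and viewed, at most 10 in all, crops included, and the job is handed in when it is done.

```bash
mkdir -p pics
python3 - <<'E'
from plant import ctrl
import cv2
for n in("scene","top"):
    s=ctrl.snapshot(n); cv2.imwrite(f"pics/{n}0.png",s["color"][:,:,::-1]); print(n,s["intrinsics"],s["distortion"],s["R"],s["t"])
o=ctrl.get_obs();print(o, ctrl.finger_overhang)
E
```

```text
scene [[423.69291871   0.         309.17298797]
 [  0.         423.69291871 194.61071857]
 [  0.           0.           1.        ]] [-0.04909561  0.          0.          0.          0.        ] [[ 0.6671104  -0.74490853  0.00866049]
 [-0.49808752 -0.45465189 -0.73837692]
 [ 0.55396077  0.48826524 -0.67433264]] [-0.41120959  0.33672702  0.60407044]
top [[391.62425526   0.         321.06073438]
 [  0.         391.62425526 191.40683846]
 [  0.           0.           1.        ]] [-0.06629468  0.          0.          0.          0.        ] [[ 0.02701618 -0.99916202  0.03074694]
 [-0.9876362  -0.03143062 -0.15358011]
 [ 0.15441781 -0.02621764 -0.98765772]] [-0.0354767   0.5848208   0.89030852]
{'clock': 0.1, 'joint_pos': array([ 9.04195062e+01,  2.05886154e+01,  6.38330754e-01, -1.88847344e-02,
       -7.01355963e+01, -1.65071175e+01]), 'qvel': array([ 0.02144467, -0.08424338,  0.04911893,  0.04369409, -0.06964193,
        0.03946005]), 'tau': array([-2.64644383e-03, -5.84163308e+01,  2.93749040e+01,  7.01551795e+00,
        1.01687617e-02, -4.62517312e-05]), 'tool_pos': array([0.18694896, 0.64816588, 0.24769298]), 'orientation': array([ 1.79912614e+02, -7.38221404e-03, -1.60940358e+01]), 'force': array([ 0.16743993, -0.85593911, -0.21660887]), 'moment': array([ 0.0006815 , -0.01587674, -0.0239045 ]), 'gripper_force': 0.0, 'opening': 0.08762789733199106} 0.022
```

View pics/top0.png

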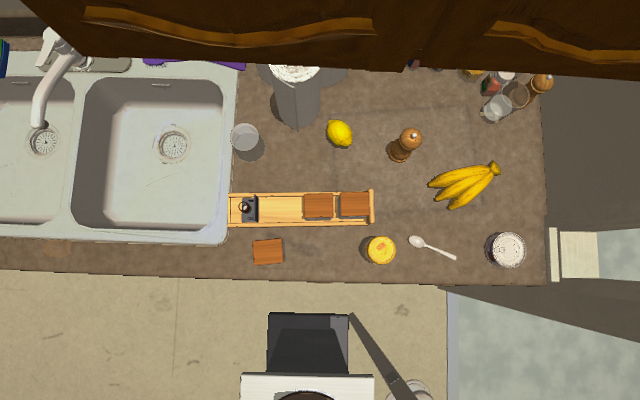

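View pics/scene0.png

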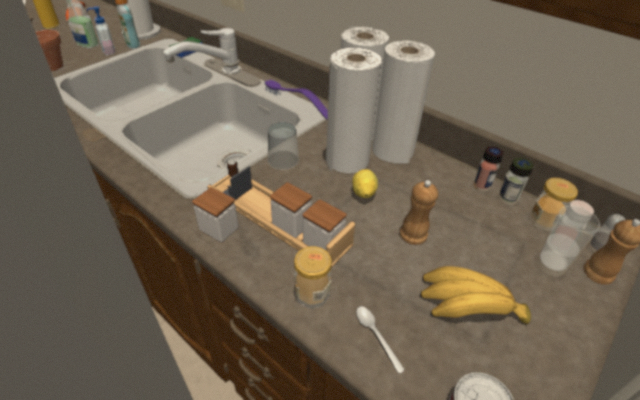

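The top view shows the tray at px (228–375, 190–226), with the end board on the right, A at (355,205), B at (319,205), the stop at (247,207), C at (268,251) and the jar at (381,250). The mill, glass and lemon are behind the tray. I'll enlarge for corners.

```bash
cat > h.py <<'E'
import numpy as np, cv2
from plant import ctrl
def ray(s,pts,z):
    K,D,R,t=s["intrinsics"],s["distortion"],s["R"],s["t"]
    u=cv2.undistortPoints(np.array(pts,float).reshape(-1,1,2),K,np.array(D)).reshape(-1,2)
    d=np.c_[u,np.ones(len(u))]@R; c=-R.T@t
    return c+d*((np.array(z)-c[2])/d[:,2])[:,None]
def proj(s,P):
    return cv2.projectPoints(np.array(P,float),cv2.Rodrigues(s["R"])[0],s["t"],s["intrinsics"],np.array(s["distortion"]))[0].reshape(-1,2)
E
python3 - <<'E'
import cv2
a=cv2.imread("pics/top0.png")[182:275,222:412]; cv2.imwrite("pics/c1.png",cv2.resize(a,None,fx=4.2,fy=4.2,interpolation=cv2.INTER_CUBIC))
a=cv2.imread("pics/scene0.png")[155:310,185:365]; cv2.imwrite("pics/c2.png",cv2.resize(a,None,fx=3.8,fy=3.8,interpolation=cv2.INTER_CUBIC))
E
```

```text
(no output)
```

View pics/c1.png

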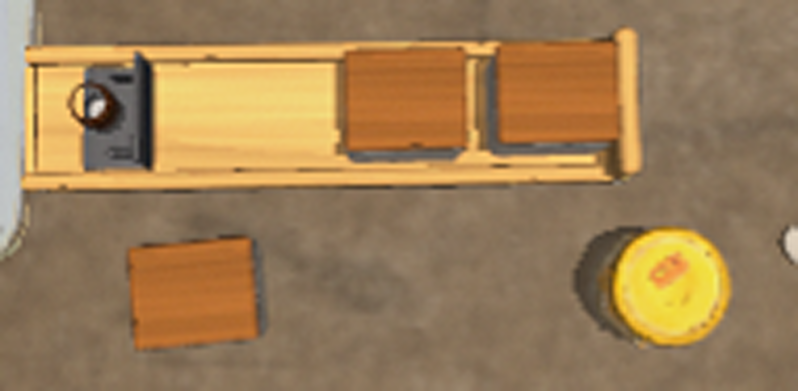

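View pics/c2.png

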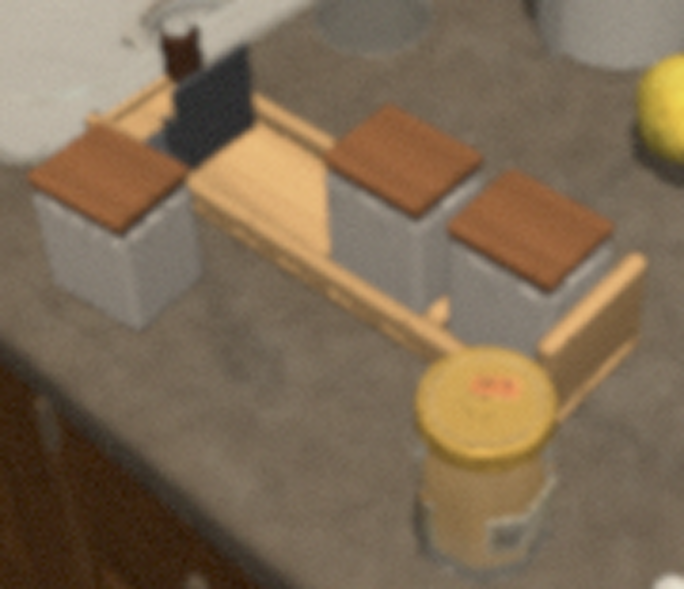

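The crops show C's lid corners at crop px (129,250),(250,237),(260,336),(135,350), with B, A, the tray corners, the knob and the jar also clear. The knob stands nearest the left end of the tray.

Run:
```python
from h import *
s=ctrl.snapshot("top"); s2=ctrl.snapshot("scene")
f=lambda P,z:ray(s,(np.array(P)+.5)/4.2-.5+[222,182],np.full(len(P),z))
g=lambda P,z:ray(s2,(np.array(P)+.5)/3.8-.5+[185,155],np.full(len(P),z))
def rect(n,p):
    c=p.mean(0); a=(p[0]+p[3]-p[1]-p[2])[:2]/2; b=(p[0]+p[1]-p[2]-p[3])[:2]/2
    print(n,c.round(4),"len",np.linalg.norm(a).round(4),np.linalg.norm(b).round(4),"yaw of long axis from +y",np.degrees(np.arctan2(-a[0],a[1])).round(2),"short: ",np.degrees(np.arctan2(b[1],b[0])).round(2))
rect("C",f([(129,250),(250,237),(260,336),(135,350)],.085))
rect("B",f([(344,52),(464,48),(466,149),(347,153)],.093))
rect("A",f([(499,42),(617,40),(619,141),(500,144)],.093))
rect("Cs",g([(30,178),(92,127),(188,172),(124,229)],.085)) 
rect("Bs",g([(328,160),(388,104),(483,158),(418,214)],.093))
rect("As",g([(448,228),(510,173),(613,228),(550,290)],.093))
print("tray corners",f([(27,47),(23,188),(622,182)],.022).round(4))
print("board top inner/outer",f([(617,30),(637,30),(640,172),(622,175)],.068).round(4))
print("plate top",f([(135,53),(150,60),(152,168)],.074).round(4))
print("knob top",f([(97,104)],.092).round(4),g([(180,35)],.092).round(4))
print("jar",f([(672,287)],.100).round(4))
```

```text
C [0.4402 0.0982 0.085 ] len 0.0656 0.0527 yaw of long axis from +y 7.94 short:  7.21
B [ 0.5459 -0.0113  0.093 ] len 0.0642 0.0546 yaw of long axis from +y 3.69 short:  3.02
A [ 0.5531 -0.0939  0.093 ] len 0.0642 0.0551 yaw of long axis from +y 2.96 short:  1.66
Cs [0.4376 0.096  0.085 ] len 0.0487 0.0662 yaw of long axis from +y 99.55 short:  99.06
Bs [ 0.5451 -0.0145  0.093 ] len 0.0532 0.0641 yaw of long axis from +y 96.18 short:  92.15
As [ 0.5497 -0.0964  0.093 ] len 0.0522 0.0642 yaw of long axis from +y 93.84 short:  92.82
tray corners [[ 0.5786  0.2081  0.022 ]
 [ 0.4968  0.2053  0.022 ]
 [ 0.5105 -0.1395  0.022 ]]
board top inner/outer [[ 0.592  -0.1289  0.068 ]
 [ 0.5923 -0.1401  0.068 ]
 [ 0.513  -0.1423  0.068 ]
 [ 0.511  -0.1324  0.068 ]]
plate top [[0.5696 0.1375 0.074 ]
 [0.566  0.1291 0.074 ]
 [0.5068 0.125  0.074 ]]
knob top [[0.5388 0.1538 0.092 ]] [[0.5347 0.1514 0.092 ]]
jar [[ 0.4502 -0.1546  0.1   ]]
```

C, A and B agree between the two views to about 3 mm. The tray yaw is about 2.3° and C's about 8°. Now I'll travel towards C in five typed steps at the safe height.

```bash
cat >> h.py <<'E'
from scipy.spatial.transform import Rotation as Ro
def to(p,yaw):
    o=ctrl.get_obs(); R=Ro.from_euler("xyz",o["orientation"],degrees=True); T=Ro.from_euler("xyz",[180,0,yaw],degrees=True)
    print("t",round(o["clock"],2),"pos",o["tool_pos"].round(4),"rpy",o["orientation"].round(2),"F",o["force"].round(1),"open",round(o["opening"],4),"gf",round(o["gripper_force"],1))
    print("  delta",(R.inv().apply(np.array(p)-o["tool_pos"])*10).round(3),"rot",((R.inv()*T).as_rotvec()/(np.pi/2)).round(3))
E
python3 -m creep '[{"grip":0,"delta_pos":[0.79,0.92,0],"rotation":[0,0,0]},{"grip":0,"delta_pos":[0.79,0.92,0],"rotation":[0,0,0]},{"grip":0,"delta_pos":[0.79,0.92,0],"rotation":[0,0,0]}]'
python3 -m creep '[{"grip":0,"delta_pos":[0.79,0.92,0],"rotation":[0,0,0]},{"grip":0,"delta_pos":[0.79,0.92,0],"rotation":[0,0,0]},{"grip":0,"delta_pos":[0.79,0.92,0],"rotation":[0,0,0]}]'
python3 -m creep '[{"grip":0,"delta_pos":[0.79,0.92,0],"rotation":[0,0,0]},{"grip":0,"delta_pos":[0.79,0.92,0],"rotation":[0,0,0]},{"grip":0,"delta_pos":[0.79,0.92,0],"rotation":[0,0,0]}]'
python3 -m creep '[{"grip":0,"delta_pos":[0.79,0.92,0],"rotation":[0,0,0]},{"grip":0,"delta_pos":[0.79,0.92,0],"rotation":[0,0,0]},{"grip":0,"delta_pos":[0.79,0.92,0],"rotation":[0,0,0]}]'
python3 -c "
from h import *
to([.439,.097,.2],-82)"
```

```text
clock: 0.5
tool_pos: [0.2384, 0.5349, 0.2485]
orientation: [179.9, 0.0, -16.1]
force: [-0.6, 0.5, 1.2]
opening: 0.0877
gripper_force: 0.0
clock: 0.8
tool_pos: [0.2886, 0.4245, 0.2487]
orientation: [180.0, 0.0, -16.2]
force: [-0.4, 1.5, 1.0]
opening: 0.0878
gripper_force: 0.0
clock: 1.1
tool_pos: [0.3388, 0.3146, 0.2487]
orientation: [180.0, 0.0, -16.2]
force: [-0.2, 0.4, 0.0]
opening: 0.0876
gripper_force: 0.0
clock: 1.4
tool_pos: [0.3892, 0.2046, 0.2487]
orientation: [-180.0, -0.0, -16.2]
force: [0.0, 0.8, 0.1]
opening: 0.0873
gripper_force: 0.0
t 1.4 pos [0.3892 0.2046 0.2487] rpy [-180.     -0.    -16.17] F [0.  0.8 0.1] open 0.0873 gf 0.0
  delta [0.778 0.894 0.487] rot [-0.    -0.     0.731]
```

```bash
python3 -m creep '[{"grip":0,"delta_pos":[0.78,0.89,0.3],"rotation":[0,0,0.73]},{"grip":0,"delta_pos":[0.78,0.89,0.3],"rotation":[0,0,0.73]},{"grip":0,"delta_pos":[0.78,0.89,0.3],"rotation":[0,0,0.73]},{"grip":0,"delta_pos":[0.78,0.89,0.3],"rotation":[0,0,0.73]},{"grip":0,"delta_pos":[0.78,0.89,0.3],"rotation":[0,0,0.73]}]' >/dev/null
python3 -m creep '[{"grip":0,"delta_pos":[0,0,0],"rotation":[0,0,0.26]},{"grip":0,"delta_pos":[0,0,0],"rotation":[0,0,0.26]},{"grip":0,"delta_pos":[0,0,0],"rotation":[0,0,0.26]},{"grip":0,"delta_pos":[0,0,0],"rotation":[0,0,0.26]}]' >/dev/null
python3 - <<'E'
from h import *
to([.439,.097,.055],-82)
s=ctrl.snapshot("wrist"); cv2.imwrite("pics/w1.png",s["color"][:,:,::-1])
import pickle; pickle.dump(s,open("w1.pkl","wb"))
E
```

```text
t 2.3 pos [0.439  0.1003 0.2186] rpy [-1.800e+02  1.000e-02 -8.255e+01] F [-0.7 -0.4  0.2] open 0.0878 gf 0.0
  delta [0.033 0.005 1.636] rot [-0.     0.    -0.006]
```

View pics/w1.png

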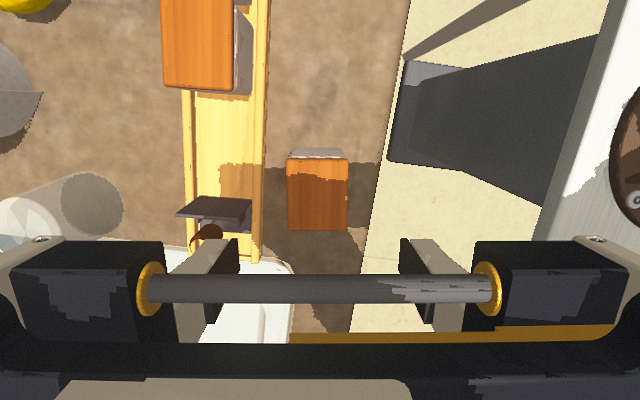

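The wrist view shows C's lid corners at (287,158),(348,158),(349,231),(287,231), nearly parallel to the gripper. The stop plate's top runs about (178,214)–(251,219), the knob is near (206,235), and B's near lid edge runs (164,86)–(232,91).

Run:
```python
from h import *
import pickle; s=pickle.load(open("w1.pkl","rb"))
f=lambda P,z:ray(s,P,np.full(len(P),z))
c=f([(287,158),(348,158),(349,231),(287,231)],.085);print("C",c[:,:2].round(4).tolist(),c.mean(0).round(4))
print("B edge",f([(164,86),(232,91)],.093).round(4))
print("lip outer",f([(269.5,0),(258,262)],.022).round(4))
print("plate",f([(178,214),(251,219)],.074).round(4),"knob",f([(206,230)],.092).round(4))
```

```text
C [[0.4704, 0.0683], [0.4187, 0.0615], [0.4074, 0.1275], [0.4636, 0.1349]] [0.44   0.0981 0.085 ]
B edge [[0.5718 0.0228 0.093 ]
 [0.5182 0.02   0.093 ]]
lip outer [[ 0.5071 -0.0666  0.022 ]
 [ 0.4967  0.2038  0.022 ]]
plate [[0.5679 0.1359 0.074 ]
 [0.4991 0.1318 0.074 ]] knob [[0.5352 0.1407 0.092 ]]
```

```bash
python3 -m creep '[{"grip":0,"delta_pos":[0.02,-0.01,0.4],"rotation":[0,0,0]},{"grip":0,"delta_pos":[0.02,-0.01,0.8],"rotation":[0,0,0]},{"grip":0,"delta_pos":[0.02,-0.01,0.9],"rotation":[0,0,0]},{"grip":0,"delta_pos":[0.02,-0.01,0.9],"rotation":[0,0,0]}]' 
python3 -m creep '[{"grip":0,"delta_pos":[0,0,0.2],"rotation":[0,0,0]},{"grip":0,"delta_pos":[0,0,0.4],"rotation":[0,0,0]},{"grip":0,"delta_pos":[0,0,0.6],"rotation":[0,0,0]},{"grip":0,"delta_pos":[0,0,0.73],"rotation":[0,0,0]},{"grip":0,"delta_pos":[0,0,0.73],"rotation":[0,0,0]}]' 
python3 -c "
from h import *
to([.440,.098,.055],-82.5)"
```

```text
clock: 2.75
tool_pos: [0.4397, 0.0979, 0.1277]
orientation: [179.8, -0.1, -82.3]
force: [0.7, -0.1, 1.1]
opening: 0.0877
gripper_force: 0.0
clock: 3.25
tool_pos: [0.4407, 0.0987, 0.0559]
orientation: [180.0, -0.0, -82.4]
force: [0.2, -0.1, 0.6]
opening: 0.0878
gripper_force: 0.0
t 3.25 pos [0.4407 0.0987 0.0559] rpy [ 1.7998e+02 -3.0000e-02 -8.2370e+01] F [ 0.2 -0.1  0.6] open 0.0878 gf 0.0
  delta [0.006 0.008 0.009] rot [ 0.    -0.     0.001]
```

Close, then lift.

```bash
python3 -m creep '[{"grip":1,"delta_pos":[0,0,0],"rotation":[0,0,0]},{"grip":1,"delta_pos":[0,0,0],"rotation":[0,0,0]},{"grip":1,"delta_pos":[0,0,0],"rotation":[0,0,0]},{"grip":1,"delta_pos":[0,0,0],"rotation":[0,0,0]},{"grip":1,"delta_pos":[0,0,0],"rotation":[0,0,0]}]'
python3 -m creep '[{"grip":1,"delta_pos":[0,0,0],"rotation":[0,0,0]},{"grip":1,"delta_pos":[0,0,0],"rotation":[0,0,0]},{"grip":1,"delta_pos":[0,0,0],"rotation":[0,0,0]}]'
python3 -c "
from h import *
to([.440,.098,.055],-87.5)"
```

```text
clock: 3.75
tool_pos: [0.4407, 0.0987, 0.0561]
orientation: [-179.9, 0.0, -82.4]
force: [-0.6, 1.5, 5.7]
opening: 0.0559
gripper_force: 30.0
clock: 4.05
tool_pos: [0.4407, 0.0987, 0.0561]
orientation: [-179.9, 0.0, -82.4]
force: [-0.7, 0.8, 5.4]
opening: 0.0556
gripper_force: 30.0
t 4.05 pos [0.4407 0.0987 0.0561] rpy [-1.7995e+02  1.0000e-02 -8.2440e+01] F [-0.7  0.8  5.4] open 0.0556 gf 30.0
  delta [0.006 0.008 0.011] rot [-0.001  0.     0.056]
```

Gripped at 55.6 mm, which matches the 56 mm width. Now lift.

```bash
python3 -m creep '[{"grip":1,"delta_pos":[0,0,-0.2],"rotation":[0,0,0]},{"grip":1,"delta_pos":[0,0,-0.45],"rotation":[0,0,0]},{"grip":1,"delta_pos":[0,0,-0.7],"rotation":[0,0,0]},{"grip":1,"delta_pos":[0,0,-0.7],"rotation":[0,0,0.06]},{"grip":1,"delta_pos":[0,0,-0.7],"rotation":[0,0,0.06]}]'
python3 -c "
from h import *
to([.5435,.0675,.09],-87.8)"
```

```text
clock: 4.55
tool_pos: [0.4399, 0.0984, 0.1258]
orientation: [-180.0, 0.0, -88.0]
force: [-0.7, -1.0, -4.2]
opening: 0.0558
gripper_force: 30.0
t 4.55 pos [0.4399 0.0984 0.1258] rpy [-1.7999e+02  4.0000e-02 -8.7970e+01] F [-0.7 -1.  -4.2] open 0.0558 gf 30.0
  delta [ 0.345 -1.024  0.358] rot [-0.     0.    -0.002]
```

```bash
python3 -m creep '[{"grip":1,"delta_pos":[0.1,-0.3,0],"rotation":[0,0,0]},{"grip":1,"delta_pos":[0.2,-0.6,0],"rotation":[0,0,0]},{"grip":1,"delta_pos":[0.3,-0.9,0],"rotation":[0,0,0]},{"grip":1,"delta_pos":[0.34,-1.0,0],"rotation":[0,0,0]},{"grip":1,"delta_pos":[0.34,-1.0,0],"rotation":[0,0,0]}]'
python3 -m creep '[{"grip":1,"delta_pos":[0,-0.02,0],"rotation":[0,0,0]},{"grip":1,"delta_pos":[0,-0.02,0],"rotation":[0,0,0]}]'
python3 - <<'E'
from h import *
to([.5435,.0675,.068],-87.8)
for n in("top","scene"):
    s=ctrl.snapshot(n); cv2.imwrite(f"pics/{n}1.png",s["color"][:,:,::-1])
a=cv2.imread("pics/scene1.png")[110:290,150:400]; cv2.imwrite("pics/c3.png",cv2.resize(a,None,fx=3.2,fy=3.2,interpolation=cv2.INTER_CUBIC))
E
```

```text
clock: 5.05
tool_pos: [0.5416, 0.0673, 0.1239]
orientation: [179.8, -0.1, -87.9]
force: [-0.9, -0.4, -2.8]
opening: 0.056
gripper_force: 30.0
clock: 5.25
tool_pos: [0.5425, 0.0683, 0.1251]
orientation: [179.9, -0.0, -87.8]
force: [-0.7, 0.1, -3.1]
opening: 0.0558
gripper_force: 30.0
t 5.25 pos [0.5425 0.0683 0.1251] rpy [ 1.7994e+02 -1.0000e-02 -8.7810e+01] F [-0.7  0.1 -3.1] open 0.0558 gf 30.0
  delta [ 0.008 -0.01   0.571] rot [ 0.001 -0.    -0.   ]
```

View pics/c3.png

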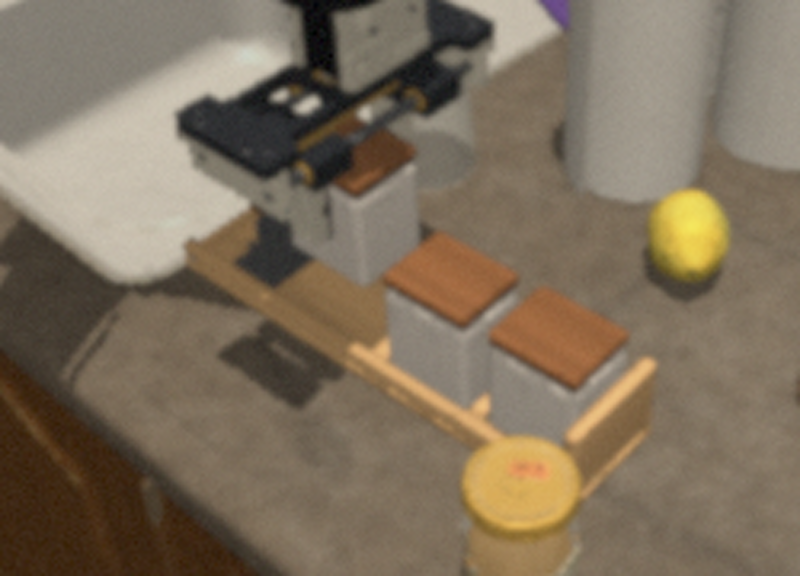

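C hangs upright over the open space, between the stop at crop px (275,245) and B at (450,280), within the channel line. I'll lower it gently.

```bash
python3 -m creep '[{"grip":1,"delta_pos":[0,-0.01,0.15],"rotation":[0,0,0]},{"grip":1,"delta_pos":[0,-0.01,0.3],"rotation":[0,0,0]},{"grip":1,"delta_pos":[0,-0.01,0.45],"rotation":[0,0,0]},{"grip":1,"delta_pos":[0,-0.01,0.54],"rotation":[0,0,0]},{"grip":1,"delta_pos":[0,-0.01,0.56],"rotation":[0,0,0]}]'
python3 -m creep '[{"grip":1,"delta_pos":[0,0,0.02],"rotation":[0,0,0]},{"grip":1,"delta_pos":[0,0,0.04],"rotation":[0,0,0]},{"grip":1,"delta_pos":[0,0,0.05],"rotation":[0,0,0]}]'
```

```text
clock: 5.85
tool_pos: [0.5436, 0.0683, 0.0688]
orientation: [179.9, -0.0, -87.8]
force: [-0.8, -0.2, -2.7]
opening: 0.056
gripper_force: 30.0
clock: 6.15
tool_pos: [0.5447, 0.0684, 0.065]
orientation: [-180.0, 0.0, -87.9]
force: [-0.5, 0.4, -2.8]
opening: 0.0558
gripper_force: 30.0
```

```bash
python3 -m creep '[{"grip":1,"delta_pos":[0,0,0.01],"rotation":[0,0,0]},{"grip":1,"delta_pos":[0,0,0.01],"rotation":[0,0,0]},{"grip":1,"delta_pos":[0,0,0.01],"rotation":[0,0,0]}]'
python3 -m creep '[{"grip":1,"delta_pos":[0,0,0.01],"rotation":[0,0,0]},{"grip":1,"delta_pos":[0,0,0.01],"rotation":[0,0,0]},{"grip":1,"delta_pos":[0,0,0.01],"rotation":[0,0,0]}]'
```

```text
clock: 6.45
tool_pos: [0.5447, 0.0684, 0.0641]
orientation: [-180.0, 0.0, -87.9]
force: [-2.2, 0.1, 2.9]
opening: 0.0557
gripper_force: 30.0
clock: 6.75
tool_pos: [0.5447, 0.0684, 0.0641]
orientation: [-179.9, 0.0, -87.8]
force: [-5.2, 1.0, 14.6]
opening: 0.0557
gripper_force: 30.0
```

C is on the floor: it reached the predicted height and the force reversed. Relieve 1.5 mm, release and rise.

```bash
python3 -m creep '[{"grip":1,"delta_pos":[0,0,-0.015],"rotation":[0,0,0]},{"grip":1,"delta_pos":[0,0,-0.015],"rotation":[0,0,0]},{"grip":0,"delta_pos":[0,0,-0.015],"rotation":[0,0,0]},{"grip":0,"delta_pos":[0,0,-0.015],"rotation":[0,0,0]},{"grip":0,"delta_pos":[0,0,-0.015],"rotation":[0,0,0]}]'
python3 -m creep '[{"grip":0,"delta_pos":[0,0,0],"rotation":[0,0,0]},{"grip":0,"delta_pos":[0,0,0],"rotation":[0,0,0]},{"grip":0,"delta_pos":[0,0,-0.3],"rotation":[0,0,0]},{"grip":0,"delta_pos":[0,0,-0.7],"rotation":[0,0,0]},{"grip":0,"delta_pos":[0,0,-1],"rotation":[0,0,0]}]'
python3 -m creep '[{"grip":0,"delta_pos":[-0.2,0,-0.4],"rotation":[0,0,0]},{"grip":0,"delta_pos":[-0.2,0,-0.4],"rotation":[0,0,0]},{"grip":0,"delta_pos":[-0.2,0,-0.4],"rotation":[0,0,0]}]'
python3 - <<'E'
from h import *
import pickle
to([.537,.153,.14],-87.8)
s=ctrl.snapshot("wrist"); cv2.imwrite("pics/w2.png",s["color"][:,:,::-1]);pickle.dump(s,open("w2.pkl","wb"))
E
```

```text
clock: 7.25
tool_pos: [0.5446, 0.0683, 0.064]
orientation: [-180.0, -0.0, -87.9]
force: [-0.4, 0.3, -0.5]
opening: 0.0745
gripper_force: 0.0
clock: 7.75
tool_pos: [0.5448, 0.0683, 0.1661]
orientation: [-179.9, 0.0, -87.8]
force: [1.6, 0.4, 0.2]
opening: 0.0878
gripper_force: 0.0
clock: 8.05
tool_pos: [0.5441, 0.0889, 0.2052]
orientation: [-179.9, 0.1, -87.8]
force: [-0.0, -0.3, -0.9]
opening: 0.0879
gripper_force: 0.0
t 8.05 pos [0.5441 0.0889 0.2052] rpy [-1.7987e+02  8.0000e-02 -8.7820e+01] F [-0.  -0.3 -0.9] open 0.0879 gf 0.0
  delta [-0.642  0.048  0.652] rot [-0.001  0.001 -0.   ]
```

View pics/w2.png

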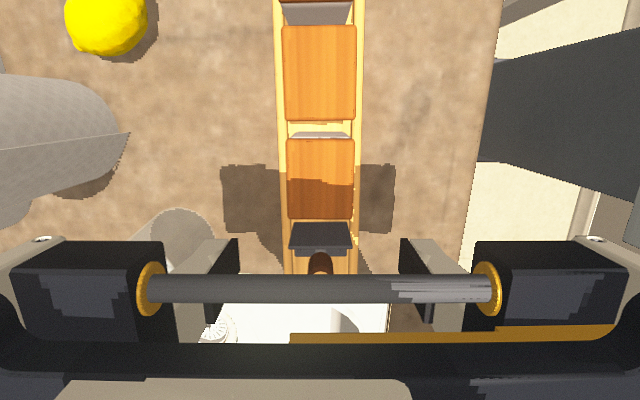

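The wrist view shows C upright in the channel at (320,180), aligned with B. The stop plate's top edge runs (290,247)–(353,247), and the knob's top is at (321,262), partly hidden by the gripper rod.

Run:
```python
from h import *
import pickle; s=pickle.load(open("w2.pkl","rb"))
f=lambda P,z:ray(s,P,np.full(len(P),z)).round(4)
print("plate top",f([(290,247),(353,247)],.074)); print("knob",f([(321,258),(309,262),(333,262)],.092))
print("C",f([(287,139),(354,139),(353,218),(288,218)],.093))
s=ctrl.snapshot("top"); a=s["color"][182:275,222:412,::-1]; cv2.imwrite("pics/t2.png",cv2.resize(a,None,fx=4.2,fy=4.2))
to([.538,.154,.14],-87.8)
```

```text
plate top [[0.5689 0.1361 0.074 ]
 [0.5109 0.1338 0.074 ]]
knob [[0.5403 0.1371 0.092 ]
 [0.5506 0.1414 0.092 ]
 [0.5297 0.1405 0.092 ]]
C [[0.5708 0.0362 0.093 ]
 [0.5189 0.0342 0.093 ]
 [0.5152 0.0989 0.093 ]
 [0.5693 0.101  0.093 ]]
t 8.15 pos [0.5431 0.088  0.2033] rpy [ 1.7993e+02 -1.0000e-02 -8.7870e+01] F [-0.4 -0.6 -0.6] open 0.0877 gf 0.0
  delta [-0.661  0.025  0.633] rot [ 0.001 -0.    -0.001]
```

```bash
python3 -m creep '[{"grip":0,"delta_pos":[-0.35,0.0,0.2],"rotation":[0,0,0]},{"grip":0,"delta_pos":[-0.69,0.01,0.5],"rotation":[0,0,0]},{"grip":0,"delta_pos":[-0.69,0.01,0.63],"rotation":[0,0,0]},{"grip":0,"delta_pos":[-0.69,0.01,0.63],"rotation":[0,0,0]}]'
python3 -c "
from h import *
to([.540,.157,.079],-87.8)"
```

```text
clock: 8.55
tool_pos: [0.5382, 0.1564, 0.1377]
orientation: [179.7, -0.2, -87.8]
force: [0.5, -0.1, -0.4]
opening: 0.0878
gripper_force: 0.0
t 8.55 pos [0.5382 0.1564 0.1377] rpy [179.67  -0.19 -87.82] F [ 0.5 -0.1 -0.4] open 0.0878 gf 0.0
  delta [-0.007 -0.021  0.587] rot [ 0.004 -0.002 -0.   ]
```

```bash
python3 -m creep '[{"grip":0,"delta_pos":[0,-0.01,0.2],"rotation":[0,0,0]},{"grip":0,"delta_pos":[0,-0.01,0.4],"rotation":[0,0,0]},{"grip":0,"delta_pos":[0,-0.01,0.6],"rotation":[0,0,0]},{"grip":0,"delta_pos":[0,-0.01,0.6],"rotation":[0,0,0]}]'
python3 -m creep '[{"grip":1,"delta_pos":[0,0,0],"rotation":[0,0,0]},{"grip":1,"delta_pos":[0,0,0],"rotation":[0,0,0]},{"grip":1,"delta_pos":[0,0,0],"rotation":[0,0,0]},{"grip":1,"delta_pos":[0,0,0],"rotation":[0,0,0]},{"grip":1,"delta_pos":[0,0,0],"rotation":[0,0,0]}]'
python3 -m creep '[{"grip":1,"delta_pos":[0,0,0],"rotation":[0,0,0]},{"grip":1,"delta_pos":[0,0,0],"rotation":[0,0,0]},{"grip":1,"delta_pos":[0,0,0],"rotation":[0,0,0]}]'
```

```text
clock: 8.95
tool_pos: [0.5398, 0.1554, 0.0791]
orientation: [179.8, -0.1, -87.9]
force: [1.2, -0.1, 1.1]
opening: 0.0875
gripper_force: 0.0
clock: 9.45
tool_pos: [0.5413, 0.1573, 0.0817]
orientation: [-180.0, 0.0, -87.9]
force: [0.5, 0.6, -0.6]
opening: 0.0525
gripper_force: 0.0
clock: 9.75
tool_pos: [0.5411, 0.1572, 0.081]
orientation: [180.0, -0.0, -87.9]
force: [-0.0, -0.3, -0.7]
opening: 0.0291
gripper_force: 0.0
```

```bash
python3 -m creep '[{"grip":1,"delta_pos":[0,0,0],"rotation":[0,0,0]},{"grip":1,"delta_pos":[0,0,0],"rotation":[0,0,0]},{"grip":1,"delta_pos":[0,0,0],"rotation":[0,0,0]}]'
```

```text
clock: 10.05
tool_pos: [0.5408, 0.1572, 0.081]
orientation: [180.0, -0.0, -87.9]
force: [-3.2, 1.3, 3.4]
opening: 0.0231
gripper_force: 30.0
```

Knob gripped at 23 mm. Slide the stop along the tray towards the board, about 59 mm expected.

```bash
python3 -m creep '[{"grip":1,"delta_pos":[0.06,0,0],"rotation":[0,0,0]},{"grip":1,"delta_pos":[0.12,0,0],"rotation":[0,0,0]},{"grip":1,"delta_pos":[0.18,0,0],"rotation":[0,0,0]},{"grip":1,"delta_pos":[0.24,0,0],"rotation":[0,0,0]},{"grip":1,"delta_pos":[0.3,0,0],"rotation":[0,0,0]}]'
python3 -m creep '[{"grip":1,"delta_pos":[0.04,0,0],"rotation":[0,0,0]},{"grip":1,"delta_pos":[0.08,0,0],"rotation":[0,0,0]},{"grip":1,"delta_pos":[0.12,0,0],"rotation":[0,0,0]},{"grip":1,"delta_pos":[0.16,0,0],"rotation":[0,0,0]},{"grip":1,"delta_pos":[0.2,0,0],"rotation":[0,0,0]}]'
```

```text
clock: 10.55
tool_pos: [0.5422, 0.1267, 0.081]
orientation: [180.0, 0.0, -87.9]
force: [-2.5, 2.0, 1.4]
opening: 0.023
gripper_force: 30.0
clock: 11.05
tool_pos: [0.5431, 0.1077, 0.081]
orientation: [-180.0, 0.1, -87.9]
force: [-4.3, 7.5, 0.4]
opening: 0.0229
gripper_force: 30.0
```

```bash
python3 -m creep '[{"grip":1,"delta_pos":[0.015,0,0],"rotation":[0,0,0]},{"grip":1,"delta_pos":[0.03,0,0],"rotation":[0,0,0]},{"grip":1,"delta_pos":[0.04,0,0],"rotation":[0,0,0]}]'
python3 -m creep '[{"grip":1,"delta_pos":[0.01,0,0],"rotation":[0,0,0]},{"grip":1,"delta_pos":[0.02,0,0],"rotation":[0,0,0]},{"grip":1,"delta_pos":[0.02,0,0],"rotation":[0,0,0]}]'
python3 -m creep '[{"grip":1,"delta_pos":[0.01,0,0],"rotation":[0,0,0]},{"grip":1,"delta_pos":[0.01,0,0],"rotation":[0,0,0]}]'
```

```text
clock: 11.35
tool_pos: [0.5433, 0.1037, 0.081]
orientation: [-180.0, 0.1, -87.9]
force: [-4.1, 7.6, 1.1]
opening: 0.0229
gripper_force: 30.0
clock: 11.65
tool_pos: [0.5434, 0.1017, 0.081]
orientation: [-180.0, 0.1, -87.9]
force: [-3.7, 6.9, 0.8]
opening: 0.0234
gripper_force: 30.0
clock: 11.85
tool_pos: [0.5434, 0.1007, 0.0811]
orientation: [-180.0, 0.1, -87.9]
force: [-4.9, 6.7, 1.4]
opening: 0.0233
gripper_force: 30.0
```

```bash
python3 -m creep '[{"grip":1,"delta_pos":[0.01,0,0],"rotation":[0,0,0]},{"grip":1,"delta_pos":[0.02,0,0],"rotation":[0,0,0]}]'
python3 -m creep '[{"grip":1,"delta_pos":[0.01,0,0],"rotation":[0,0,0]},{"grip":1,"delta_pos":[0.01,0,0],"rotation":[0,0,0]}]'
```

```text
clock: 12.05
tool_pos: [0.5436, 0.099, 0.0811]
orientation: [-180.0, 0.1, -87.9]
force: [-4.8, 10.1, 1.1]
opening: 0.0229
gripper_force: 30.0
clock: 12.25
tool_pos: [0.5436, 0.0981, 0.081]
orientation: [-180.0, 0.1, -87.9]
force: [-4.7, 8.8, 0.5]
opening: 0.0239
gripper_force: 30.0
```

```bash
python3 -m creep '[{"grip":1,"delta_pos":[0.01,0,0],"rotation":[0,0,0]},{"grip":1,"delta_pos":[0.01,0,0],"rotation":[0,0,0]}]'
```

```text
clock: 12.45
tool_pos: [0.5436, 0.0971, 0.081]
orientation: [-180.0, 0.1, -87.9]
force: [-5.1, 9.1, 0.7]
opening: 0.0231
gripper_force: 30.0
```

```bash
python3 -m creep '[{"grip":1,"delta_pos":[0.01,0,0],"rotation":[0,0,0]},{"grip":1,"delta_pos":[0.01,0,0],"rotation":[0,0,0]}]'
python3 -m creep '[{"grip":1,"delta_pos":[0.01,0,0],"rotation":[0,0,0]},{"grip":1,"delta_pos":[0.01,0,0],"rotation":[0,0,0]}]'
```

```text
clock: 12.65
tool_pos: [0.5437, 0.0969, 0.0811]
orientation: [-179.9, 0.2, -87.9]
force: [-5.4, 13.5, 0.2]
opening: 0.0228
gripper_force: 30.0
clock: 12.85
tool_pos: [0.5437, 0.0968, 0.0811]
orientation: [-179.9, 0.2, -87.9]
force: [-7.1, 18.9, 0.8]
opening: 0.0235
gripper_force: 30.0
```

```bash
python3 -m creep '[{"grip":1,"delta_pos":[0.01,0,0],"rotation":[0,0,0]},{"grip":1,"delta_pos":[0.01,0,0],"rotation":[0,0,0]}]'
```

```text
clock: 13.05
tool_pos: [0.5437, 0.0968, 0.081]
orientation: [-179.9, 0.3, -87.9]
force: [-9.8, 23.3, 1.1]
opening: 0.0227
gripper_force: 30.0
```

The force climbs with no motion at y=0.0968, so the row is solid against the board. I'll ease the push without pulling back, release and rise.

```bash
python3 -m creep '[{"grip":1,"delta_pos":[-0.02,0,0],"rotation":[0,0,0]},{"grip":1,"delta_pos":[-0.03,0,0],"rotation":[0,0,0]},{"grip":1,"delta_pos":[-0.03,0,0],"rotation":[0,0,0]}]'
python3 -m creep '[{"grip":0,"delta_pos":[0,0,0],"rotation":[0,0,0]},{"grip":0,"delta_pos":[0,0,0],"rotation":[0,0,0]},{"grip":0,"delta_pos":[0,0,0],"rotation":[0,0,0]},{"grip":0,"delta_pos":[0,0,0],"rotation":[0,0,0]},{"grip":0,"delta_pos":[0,0,0],"rotation":[0,0,0]}]'
python3 -m creep '[{"grip":0,"delta_pos":[0,0,0],"rotation":[0,0,0]},{"grip":0,"delta_pos":[0,0,-0.2],"rotation":[0,0,0]},{"grip":0,"delta_pos":[0,0,-0.5],"rotation":[0,0,0]},{"grip":0,"delta_pos":[0,0,-0.9],"rotation":[0,0,0]},{"grip":0,"delta_pos":[0,0,-1],"rotation":[0,0,0]}]'
python3 -m creep '[{"grip":0,"delta_pos":[-1,0,-0.5],"rotation":[0,0,0]},{"grip":0,"delta_pos":[-1,0,-0.5],"rotation":[0,0,0]},{"grip":0,"delta_pos":[-1,0,-0.5],"rotation":[0,0,0]},{"grip":0,"delta_pos":[-1,0,-0.5],"rotation":[0,0,0]}]'
python3 -m creep '[{"grip":0,"delta_pos":[-1,0,0],"rotation":[0,0,0]},{"grip":0,"delta_pos":[-1,0,0],"rotation":[0,0,0]},{"grip":0,"delta_pos":[-1,0,0],"rotation":[0,0,0]},{"grip":0,"delta_pos":[-1,0,0],"rotation":[0,0,0]}]'
python3 - <<'E'
from h import *
im=[]
for n,(x0,y0,x1,y1) in dict(top=(222,182,412,275),scene=(185,135,365,310)).items():
    s=ctrl.snapshot(n); c=s["color"][y0:y1,x0:x1,::-1]; im.append(cv2.resize(c,(760,int(760*c.shape[0]/c.shape[1])) if n=="top" else (232,226),interpolation=cv2.INTER_CUBIC))
    if n=="scene": im[-1]=cv2.copyMakeBorder(im[-1],0,0,0,760-232,cv2.BORDER_CONSTANT)
cv2.imwrite("pics/f.png",np.vstack(im)[:600])
E
```

```text
clock: 13.35
tool_pos: [0.5436, 0.0971, 0.0811]
orientation: [-180.0, 0.1, -87.8]
force: [-4.0, 7.6, 1.0]
opening: 0.0237
gripper_force: 30.0
clock: 13.85
tool_pos: [0.5435, 0.096, 0.0811]
orientation: [-180.0, -0.0, -87.9]
force: [0.5, 0.2, 0.6]
opening: 0.0577
gripper_force: 0.0
clock: 14.35
tool_pos: [0.5455, 0.0969, 0.1855]
orientation: [-179.6, 0.1, -87.8]
force: [0.7, -1.0, -0.0]
opening: 0.0871
gripper_force: 0.0
clock: 14.75
tool_pos: [0.5398, 0.198, 0.2317]
orientation: [-179.9, 0.1, -87.7]
force: [0.2, -1.1, 0.0]
opening: 0.0876
gripper_force: 0.0
clock: 15.15
tool_pos: [0.5353, 0.2958, 0.2294]
orientation: [179.9, -0.1, -87.8]
force: [-0.0, -0.9, -0.5]
opening: 0.0878
gripper_force: 0.0
```

View pics/f.png

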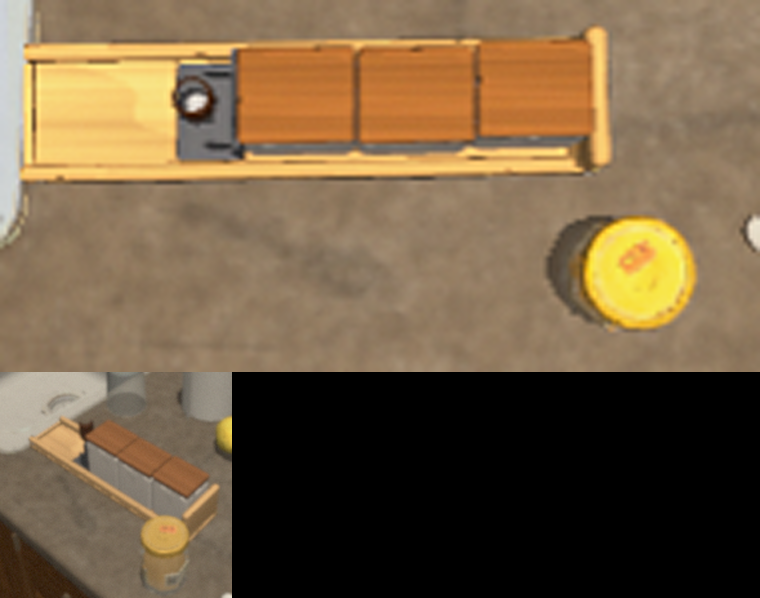

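The row is closed. The three lids run from px 237 to 592 without gaps, touching the end board, with the stop plate tight at px 237. The jar and the rest are untouched.

```bash
python3 -c "
from plant import ctrl
print(ctrl.close_job())"
```

```text
the job is handed in; nothing more can be done
None
```

The job is handed in: the third canister stands upright in the tray, all three are flush against the end board with the stop tight against the last one, and the jar, glass and mill were left alone; it took about 15 s.

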